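# Deburr the cable hole in a rack panel

### The job

Take the deburring tool with the straight handle from its stand, press its disc blade gently on the edge of the large hole in the aluminium panel at the side nearest the small hole, and run it clockwise (seen from above) all the way round the edge back to that side, keeping the blade in contact. Then put the tool back upright in its own hole of the stand and let go; leave the ball-handled awl alone.

Things in the scene. Friction and masses are not known exactly. Their poses are not given: they have to be found in the camera images.
- deburrer: Deburring tool hanging by its collar in a 38 mm hole of a fixed wooden stand (top 110 mm up; 2 holes, 110 mm apart). Origin: on its axis, collar underside (56 mm wide, 6 thick), z up. Black cylindrical handle 28 mm thick, from 6 to 72 mm up: grip it with fingers closing across the row of tools. 12 mm shank below, blade's underside at -70 mm. To lie flat, return within 8 mm of the hole's middle.
- blade: Steel disc blade under the tool, 24 mm wide, 8 mm thick; origin: centre of its flat underside (18 mm wide, then bevelled), 70 mm below the tool's origin when unpressed. It slides up into the tool by up to 12 mm on a spring: gives from 1.5 N, 0.5 N more per mm (4.5 N at 6 mm), rigid stop at 12 mm. Any turn about its axis will do.
- panel: Fixed flat aluminium panel 240 x 150 x 6 mm on wooden bearers, top 50 mm up, with a 70 mm hole and a 30 mm hole. Origin: centre of the LARGE hole, top face; x points to the small hole (120 mm away), z up. It spans x -70 to 170, y -75 to 75 mm. The blade is on the edge while it touches the panel with its centre 25 to 45 mm from the hole's centre (best 35: half over the hole).
- awl: Another tool in the other hole of the stand: same collar, but a wooden ball handle (44 mm, top 55 mm above the collar's underside) and a pointed spike. Origin on its axis at the collar's underside, z up. Must stay where it is.
There are look-alikes about, which are no part of the job. Leave any green or yellow look-alike of the deburrer alone.

How it is judged (in metres and radians):
On the way, in this order (a step that is already met when the one before it is completed fails the run):
1. the blade touches the edge of the large hole at the side nearest the small hole (contact force between blade and panel above 0.5 N and horizontal distance between blade and panel between 0.025 and 0.045 m and x of blade in the frame of panel above 0.017 m and y of blade in the frame of panel between -0.015 and 0.015 m), for 0.25 s.
2. the blade touches the edge of the large hole an eighth of a turn on, clockwise (contact force between blade and panel above 0.5 N and horizontal distance between blade and panel between 0.025 and 0.045 m and x of blade in the frame of panel above 0.017 m and y of blade in the frame of panel below -0.017 m), for 0.25 s.
3. the blade touches the edge of the large hole a quarter of a turn on (contact force between blade and panel above 0.5 N and horizontal distance between blade and panel between 0.025 and 0.045 m and x of blade in the frame of panel between -0.015 and 0.015 m and y of blade in the frame of panel below -0.017 m), for 0.25 s.
4. the blade touches the edge of the large hole three eighths of a turn on (contact force between blade and panel above 0.5 N and horizontal distance between blade and panel between 0.025 and 0.045 m and x of blade in the frame of panel below -0.017 m and y of blade in the frame of panel below -0.017 m), for 0.25 s.
5. the blade touches the edge of the large hole half a turn on (contact force between blade and panel above 0.5 N and horizontal distance between blade and panel between 0.025 and 0.045 m and x of blade in the frame of panel below -0.017 m and y of blade in the frame of panel between -0.015 and 0.015 m), for 0.25 s.
6. the blade touches the edge of the large hole five eighths of a turn on (contact force between blade and panel above 0.5 N and horizontal distance between blade and panel between 0.025 and 0.045 m and x of blade in the frame of panel below -0.017 m and y of blade in the frame of panel above 0.017 m), for 0.25 s.
7. the blade touches the edge of the large hole three quarters of a turn on (contact force between blade and panel above 0.5 N and horizontal distance between blade and panel between 0.025 and 0.045 m and x of blade in the frame of panel between -0.015 and 0.015 m and y of blade in the frame of panel above 0.017 m), for 0.25 s.
8. the blade touches the edge of the large hole seven eighths of a turn on (contact force between blade and panel above 0.5 N and horizontal distance between blade and panel between 0.025 and 0.045 m and x of blade in the frame of panel above 0.017 m and y of blade in the frame of panel above 0.017 m), for 0.25 s.
9. the blade touches the edge of the large hole back at the side nearest the small hole (all of step 1), for 0.25 s.
At the end, for the whole second after the job is handed in: the deburring tool is back in its own hole of the stand, within 15 mm of where it hung at the start, upright within 7 degrees, at rest and released (distance of deburrer from where it was at the start of the episode below 0.015 m and angle between deburrer's own z axis and vertical below 0.12 rad and linear speed of deburrer below 0.02 m/s and contact force between the fingers and deburrer below 0.1 N); the robot touches nothing.
It fails at once if the blade is pressed on the panel with more than 20 N (contact force between blade and panel above 20 N).
It fails at once if the awl is moved by more than 15 mm (distance of awl from where it was at the start of the episode above 0.015 m).
It also fails if it takes over 72 s, if anything falls off the work surface, if the arm or the gripper's body presses on something with over 40 N, if the wrist force passes 120 N, or if a joint passes its speed limit or range.

### The arm

A 7-joint arm with a two-finger parallel gripper is mounted at the origin on the work surface. World frame = base frame: x ahead of the robot, y to its left, z up, the work surface at z = 0. Lengths are in mm, angles in rad, forces in N, time in s.
With the tool pointing down it reaches from about 400 to 875 mm from the base axis. Payload 19.3 kg.
Tool frame: the origin (TCP) lies at the very end of the fingers, on their centre line; the grasp point (between the pads) lies 19 mm behind it (grip_point_offset is the z of the grasp point in the tool frame, in mm); z points along the fingers, x is the direction in which the jaws open and shut, and the axes are right-handed (so a half turn about z gives the same grasp; the last joint's range is limited). The gripper opens to 85 mm and grips with 20 to 120 N. Pads are 22 mm wide; open, the fingers measure 114 mm over their backs; the gripper's body (76 mm by 85 mm) begins 54 mm behind the grasp point. The pads swing forward as they close: fully open they stand 13 mm farther back than shut.
Start: joints at [-1.351, 0.521, -0.036, 1.599, 0.021, 1.021, -0.113], TCP at [178.619, 598.924, 231.291] pointing down, gripper open.
Joint ranges: [-2.91, 2.91], [-0.3, 2.13], [-1.5, 1.42], [0.17, 2.43], [-1.26, 4.41], [0.16, 1.93], [-2.52, 2.52]. Speed limits (rad/s): [1.89, 1.89, 2.39, 2.39, 3.01, 3.01, 3.01].

### API

Orientations are given as a 3x3 rotation matrix whose columns are the frame's x, y, z axes.
In Python, from workcell import movep, movel, goto_joints, open_gripper, clamp, wait, inverse_kinematics, read_state, camera, PlanningError, finish_job, grip_point_offset gives the robot as it stands. Calls block until the motion is done:
- movep(position, orientation): joint-space move of the TCP to a pose.
- movel(position, frame=None, max_speed=150, guard=None): straight line of the TCP; frame=None keeps the orientation; max_speed is the mean speed in mm/s. With guard (N) it stops when the force on the tool has changed by that much, and returns True; else False.
- goto_joints(angles): joint-space move.
- open_gripper() and clamp(): open the fingers fully, or close them until they stop; the grip force is fixed at half the most.
- wait(seconds).
- inverse_kinematics(position, orientation): joint angles nearest the present ones, or None.
- read_state(): the state.
- camera(name): name is "scene" or "top" or "wrist"; returns a dict with "image" (384x512x3 uint8, blue, green, red), "range_z" (384x512 float32, mm along the optical axis (not along the pixel's ray), 0 where there is no reading), "fx", "fy", "cx", "cy" (pixels), "cam_to_world" (4x4, takes a point from camera to world coordinates). Camera axes: x right, y up, looking along -z (the intrinsics and any distortion apply to the point x, -y, -z); pixel columns grow to the right and rows downward; lengths in mm; the calibration is good to about 2 mm. The wrist camera is an equidistant fisheye: a pixel r from the principal point sees the ray r / f radians off the axis. A picture is of the moment at which its call begins.
A pose or a line that the arm cannot do raises PlanningError and nothing moves.
- finish_job(): hands the job in, once; it reports no verdict.
The state is a dict: "time": time; "qpos": joint angles; "qvel": joint speeds; "joint_efforts": joint torques, N m; "eef_pos": TCP position; "tool_rot": TCP orientation; "ft_force": force on the tool from outside, world axes, zero at the start; "torque": the same for the moment, N m; "finger_gap": finger opening in mm.
Only numpy, scipy, OpenCV 4.12 (cv2) and the standard library are available. Lean on these libraries where they do the work, as an engineer would, in place of code of your own. Each camera call takes 0.05 s, during which the arm holds its last target.

## Working session

There is one attempt and no reset: what is moved stays moved. The work goes in short steps, each a Python script; the robot and the scene stay as the last script left them, time stands still between calls to the robot, and variables do not carry over. Pictures are saved under pics/ and viewed, and the job is handed in when it is done.

```bash
ls; mkdir -p pics
python3 - <<'E'
from workcell import *
import cv2, numpy as np
for n in ["scene","top"]:
    c=camera(n); cv2.imwrite(f"pics/{n}0.png",c["image"]); np.savez(f"pics/{n}0.npz",**{k:np.array(v) for k,v in c.items()})
    print(n,c["fx"],c["cx"],c["cy"],np.round(c["cam_to_world"],3), {k for k in c})
s=read_state(); print(s["time"],s["eef_pos"],s["tool_rot"],s["ft_force"],grip_point_offset)
E
```

```text
pics
scene 362.7872666886393 255.99663600083915 189.6599749160368 [[-8.18000e-01 -4.38000e-01  3.74000e-01  7.82562e+02]
 [ 5.75000e-01 -6.39000e-01  5.10000e-01  4.14356e+02]
 [ 1.50000e-02  6.32000e-01  7.75000e-01  6.21041e+02]
 [ 0.00000e+00  0.00000e+00  0.00000e+00  1.00000e+00]] {'range_z', 'cam_to_world', 'cx', 'image', 'cy', 'fx', 'fy'}
top 375.46885508223295 251.75736410554643 190.78215994480317 [[-2.10000e-02  9.95000e-01 -1.01000e-01  4.49659e+02]
 [-1.00000e+00 -2.00000e-02  9.00000e-03  7.65820e+01]
 [ 7.00000e-03  1.02000e-01  9.95000e-01  8.60984e+02]
 [ 0.00000e+00  0.00000e+00  0.00000e+00  1.00000e+00]] {'range_z', 'cam_to_world', 'cx', 'image', 'cy', 'fx', 'fy'}
0.1 [178.51424625 598.64271831 230.78323622] [[ 2.85781752e-01  9.58294691e-01 -2.74636859e-04]
 [ 9.58294175e-01 -2.85781884e-01 -9.95061887e-04]
 [-1.03204876e-03  2.11876275e-05 -9.99999467e-01]] [0.02349806 0.53037563 0.07136892] -18.700000000000003
```

View pics/scene0.png

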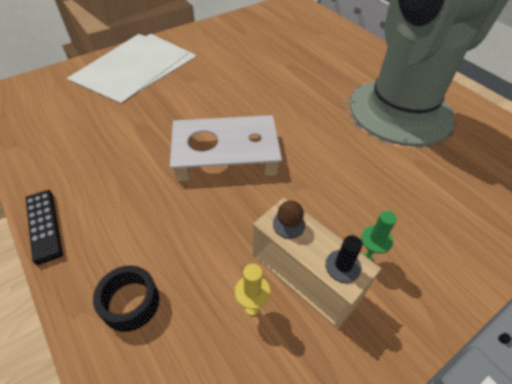

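View pics/top0.png

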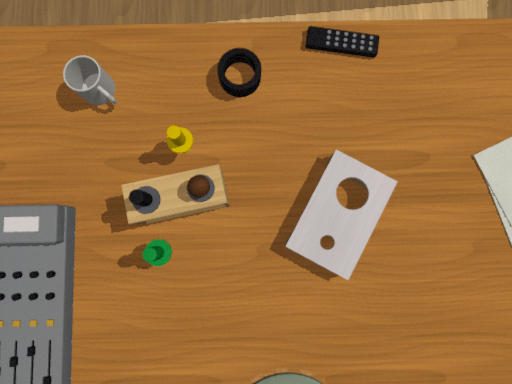

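The black straight-handled tool in the stand is at scene (349,252) and top (142,198). The ball-handled awl is at scene (290,213) and top (200,187). Yellow (253,285) and green (380,232) are the look-alikes, standing outside the stand. The panel's large hole is at top (353,193) and the small hole at (327,242). The black tool is the one that fits, and I'll confirm it in a crop.

```bash
cat > h.py <<'E'
import numpy as np, cv2
def ray(c,uv):
    u,v=uv; M=c["cam_to_world"]
    d=np.array([(u-c["cx"])/c["fx"],-(v-c["cy"])/c["fy"],-1.0])
    return M[:3,3],M[:3,:3]@d
def plane(c,uv,z):
    o,d=ray(c,uv); return o+d*(z-o[2])/d[2]
def depthpt(c,uv):
    o,d=ray(c,uv); return o+d*c["range_z"][int(round(uv[1])),int(round(uv[0]))]
def tri(c1,u1,c2,u2):
    o1,d1=ray(c1,u1);o2,d2=ray(c2,u2)
    d1=d1/np.linalg.norm(d1);d2=d2/np.linalg.norm(d2)
    t=np.linalg.lstsq(np.c_[d1,-d2],o2-o1,rcond=None)[0]
    a=o1+d1*t[0];b=o2+d2*t[1]; return (a+b)/2,np.linalg.norm(a-b)
def fray(c,uv):
    u=(uv[0]-c["cx"]);v=(uv[1]-c["cy"]); r=np.hypot(u,v); th=r/c["fx"]
    k=np.sin(th)/r if r>0 else 0
    return c["cam_to_world"][:3,3], c["cam_to_world"][:3,:3]@np.array([u*k,-v*k,-np.cos(th)])
E
python3 - <<'E'
import numpy as np,cv2
from h import *
S=dict(np.load("pics/scene0.npz"));T=dict(np.load("pics/top0.npz"))
a=cv2.resize(S["image"][185:345,215:415],None,fx=3,fy=3,interpolation=cv2.INTER_CUBIC)
cv2.imwrite("pics/cs.png",a)
b1=cv2.resize(T["image"][120:280,110:240],None,fx=3,fy=3,interpolation=cv2.INTER_CUBIC)
b2=cv2.resize(T["image"][140:290,275:405],None,fx=3,fy=3,interpolation=cv2.INTER_CUBIC)
h=max(b1.shape[0],b2.shape[0]);f=np.zeros((h,780,3),np.uint8);f[:b1.shape[0],:390]=b1;f[:b2.shape[0],390:]=b2
cv2.imwrite("pics/ct.png",f)
# holes via depth along panel
img=T["image"];hsv=cv2.cvtColor(img,cv2.COLOR_BGR2HSV)
m=((hsv[...,1]<60)&(hsv[...,2]>140)).astype(np.uint8); m[:, :270]=0;m[:,420:]=0;m[:120]=0;m[290:]=0
cs,hi=cv2.findContours(m,cv2.RETR_CCOMP,cv2.CHAIN_APPROX_NONE)
for c,h in zip(cs,hi[0]):
    if cv2.contourArea(c)<60: continue
    if h[3]<0:
        r=cv2.minAreaRect(c);bx=cv2.boxPoints(r); print("panel",[np.round(plane(T,p,50),1) for p in bx], [np.round(depthpt(T,np.array(r[0])*.3+p*.7),1) for p in bx])
    else:
        e=cv2.fitEllipse(c);print("hole",e, plane(T,e[0],50))
E
```

```text
panel [array([410.5,   1.5,  50. ]), array([ 621.4, -117.3,   50. ]), array([ 545.7, -252.2,   50. ]), array([ 338.4, -130.7,   50. ])] [array([430.4, -36. ,  50. ]), array([ 577.9, -119.7,   48.5]), array([ 525.1, -213.7,   49.5]), array([ 379.7, -128.4,   51.4])]
hole ((326.94793701171875, 241.82476806640625), (15.262880325317383, 15.556070327758789), 169.3401336669922) [419.04808848 -90.05951268  50.        ]
hole ((351.9787292480469, 192.98944091796875), (32.806766510009766, 33.6962890625), 115.79302978515625) [ 523.11022825 -148.8675784    50.        ]
```

View pics/cs.png

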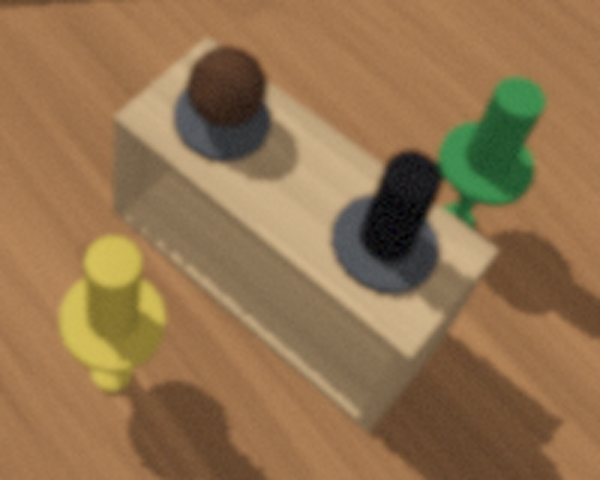

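View pics/ct.png

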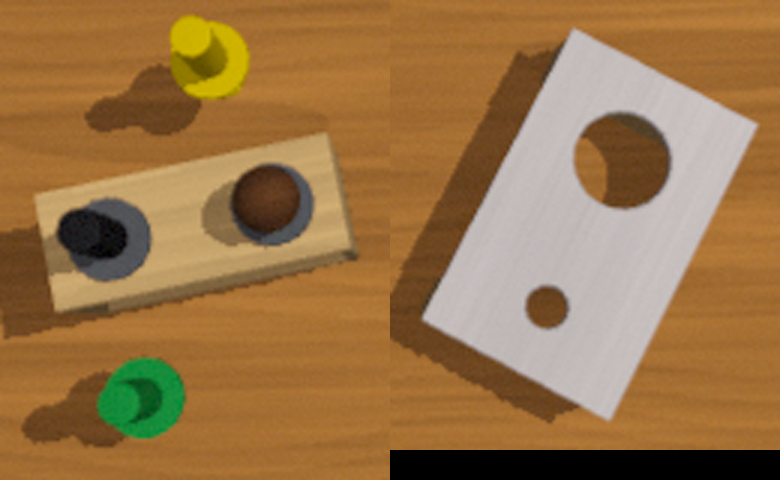

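The crops confirm it: a straight black handle on a grey collar in one hole, and a brown ball in the other. Green and yellow stand outside the stand. The panel's hole spacing measures 119.5 mm against 120. Next I measure the tools in both views.

Run:
```python
import numpy as np,cv2
from h import *
S=dict(np.load("pics/scene0.npz"));T=dict(np.load("pics/top0.npz"))
def box(c,x0,x1,y0,y1):
    m=np.zeros(c["image"].shape[:2],bool);m[y0:y1,x0:x1]=1;return m
def comp(m):
    n,l,s,ce=cv2.connectedComponentsWithStats(m.astype(np.uint8));i=1+np.argmax(s[1:,4]);return (l==i)
def colpts(c,m):  # world pts from depth
    ys,xs=np.nonzero(m);return np.array([depthpt(c,(x,y)) for x,y in zip(xs,ys)])
for c,n,bx in [(S,"S",(320,375,230,290)),(T,"T",(125,165,180,218))]:
    hsv=cv2.cvtColor(c["image"],cv2.COLOR_BGR2HSV);v=hsv[...,2].astype(int);s=hsv[...,1];b=c["image"].astype(int)
    bl=comp((v<40)&box(c,*bx));
    grey=(v<125)&(b[...,0]>=b[...,2]-5)&box(c,*bx)
    al=comp(grey)
    P=colpts(c,bl);print(n,"black",bl.sum(),"z max pct",np.percentile(P[:,2],[50,90,97]))
    top=P[P[:,2]>np.percentile(P[:,2],97)-6];print(" top centroid",len(top),top.mean(0),top.min(0),top.max(0))
    cs,_=cv2.findContours(al.astype(np.uint8),cv2.RETR_EXTERNAL,cv2.CHAIN_APPROX_NONE)
    k=max(cs,key=cv2.contourArea)
    hull=cv2.convexHull(k);
    Q=colpts(c,al&~bl);print(" collar med",np.median(Q,0),np.min(Q,0),np.max(Q,0),np.percentile(Q[:,2],[10,50,90]))
    # collar circle: contour rays on plane z=116 below handle
    W=np.array([plane(c,p[0],116)[:2] for p in k])
    # robust circle fit
    best=None;rng=np.random.default_rng(0)
    for _ in range(800):
        a=W[rng.choice(len(W),3,False)]
        A=np.c_[2*a,np.ones(3)]
        if abs(np.linalg.det(A))<1e-3: continue
        x=np.linalg.solve(A,(a**2).sum(1));r=np.sqrt(max(0,x[2]+x[:2]@x[:2]))
        if not 25<r<31: continue
        inl=abs(np.hypot(*(W-x[:2]).T)-r)<1.5
        if best is None or inl.sum()>best[0].sum(): best=(inl,)
    a=W[best[0]];x=np.linalg.lstsq(np.c_[2*a,np.ones(len(a))],(a**2).sum(1),rcond=None)[0]
    print(" collar circle",x[:2],np.sqrt(x[2]+x[:2]@x[:2]),len(a),len(W))
# stand & lookalikes from top
hsv=cv2.cvtColor(T["image"],cv2.COLOR_BGR2HSV)
for nm,lo,hi in [("green",(50,120,40),(85,255,255)),("yellow",(25,200,120),(35,255,255))]:
  for c in (T,S):
    hsv=cv2.cvtColor(c["image"],cv2.COLOR_BGR2HSV)
    m=comp(cv2.inRange(hsv,lo,hi)>0);P=colpts(c,m);print(nm,m.sum(),P.min(0).round(),P.max(0).round(),np.median(P[P[:,2]>P[:,2].max()-8],0).round())
# awl ball & stand corners
P=colpts(T,box(T,115,235,160,230)&(T["range_z"]>0));
st=P[(P[:,2]>105)&(P[:,2]<113)]
r=cv2.minAreaRect(st[:,:2].astype(np.float32));print("stand",r,np.median(st[:,2]),cv2.boxPoints(r))
aw=colpts(T,box(T,180,222,168,205));aw=aw[aw[:,2]>135];print("awl ball",aw.min(0),aw.max(0),aw[aw[:,2]>aw[:,2].max()-5].mean(0))
```

```text
S black 563 z max pct [167.08815234 182.47879095 183.16508806]
 top centroid 219 [519.58931252 282.94593891 185.71838399] [504.19106712 269.92822065 177.3499407 ] [782.56212377 414.35558138 621.0407089 ]
 collar med [523.84619914 287.54545264 116.26122792] [430.97281013 250.3900499   72.57911497] [541.95130793 306.39205344 183.16874699] [114.97956461 116.26122792 117.97265502]
 collar circle [515.49625069 280.96029602] 25.047771319580676 77 125
T black 273 z max pct [179.99549022 182.56095941 183.45513247]
 top centroid 155 [512.0943921  277.87359193 185.8287778 ] [449.65939762  76.58211537 177.97195825] [524.48677877 291.21073027 860.98437262]
 collar med [507.03773299 271.88931138 115.51252323] [449.65939762  76.58211537 112.22155735] [537.71626565 303.87978174 860.98437262] [113.6857332  115.51252323 117.29392072]
 collar circle [512.53545295 280.19804133] 25.717895870326295 65 80
green 580 [380.  77.  72.] [450. 290. 861.] [450.  77. 861.]
green 850 [385. 242.   5.] [783. 414. 621.] [783. 414. 621.]
yellow 507 [615. 194.   3.] [670. 248. 145.] [642. 221. 141.]Traceback (most recent call last):
  File "<stdin>", line 40, in <module>
  File "<stdin>", line 7, in comp
    return _wrapfunc(a, 'argmax', axis=axis, out=out, **kwds)
    return bound(*args, **kwds)
ValueError: attempt to get argmax of an empty sequence
```

Run:
```python
import numpy as np,cv2
from h import *
S=dict(np.load("pics/scene0.npz"));T=dict(np.load("pics/top0.npz"))
def cloud(c):
    v,u=np.mgrid[:384,:512]
    d=np.stack([(u-c["cx"])/c["fx"],-(v-c["cy"])/c["fy"],-np.ones_like(u,float)],-1)
    P=(d*c["range_z"][...,None])@c["cam_to_world"][:3,:3].T+c["cam_to_world"][:3,3]
    P[c["range_z"]<=0]=np.nan; return P
def rep(n,P): 
    r=cv2.minAreaRect(P[:,:2].astype(np.float32)); (x,y),rad=cv2.minEnclosingCircle(P[:,:2].astype(np.float32))
    print(n,len(P),"med z",np.median(P[:,2]).round(1),"mean",P.mean(0).round(1),"rect",np.round(r[0],1),np.round(r[1],1),round(r[2],1),"circ",round(x,1),round(y,1),round(rad,1))
tops={}
for n,c in (("S",S),("T",T)):
    P=cloud(c);hsv=cv2.cvtColor(c["image"],cv2.COLOR_BGR2HSV);hh,ss,vv=[hsv[...,i].astype(int) for i in range(3)];b=c["image"].astype(int)
    near=(abs(P[...,0]-515)<60)&(abs(P[...,1]-280)<60)
    m=near&(vv<45)&(P[...,2]>178);rep(n+" handle top",P[m]); ys,xs=np.nonzero(m);tops[n]=(xs.mean(),ys.mean())
    m=near&(b[...,0]>=b[...,2]-5)&(vv<125)&(P[...,2]>111)&(P[...,2]<121);rep(n+" collar",P[m])
    m=(abs(P[...,0]-560)<150)&(abs(P[...,1]-230)<150)&(P[...,2]>104)&(P[...,2]<114)&(ss>60)&(hh>8)&(hh<24);rep(n+" stand top",P[m]); print(cv2.boxPoints(cv2.minAreaRect(P[m][:,:2].astype(np.float32))).round())
    m=(abs(P[...,0]-535)<40)&(abs(P[...,1]-175)<40)&(P[...,2]>130);rep(n+" ball",P[m])
    m=(hh>50)&(hh<85)&(ss>120)&(P[...,1]>150)&(P[...,2]>20);rep(n+" green",P[m]); print(np.nanmax(P[m][:,2]), P[m][P[m][:,2]>np.max(P[m][:,2])-6].mean(0))
    m=(hh>=22)&(hh<36)&(ss>150)&(vv>100)&(P[...,2]>20)&(P[...,0]>590);rep(n+" yellow",P[m]);print(P[m][:,2].max())
print(tops,tri(S,tops["S"],T,tops["T"]))
```

```text
S handle top 219 med z 181.9 mean [516.9 281.6 181.8] rect [515.6 281.1] [24.9 22.1] 23.7 circ 516.2 280.5 13.1
S collar 474 med z 116.2 mean [521.4 285.  116.3] rect [518.  282.4] [45.3 50.4] 29.7 circ 515.7 281.1 26.3
S stand top 3571 med z 110.2 mean [531.1 237.  110.1] rect [492.9 217.9] [148.3 200.7] 11.1 circ 517.6 223.8 110.2
[[401. 302.]
 [439. 105.]
 [585. 134.]
 [546. 331.]]
S ball 582 med z 156.8 mean [541.7 176.7 155.3] rect [538.  172.9] [38.2 42.8] 37.5 circ 537.5 172.5 21.8
S green 842 med z 90.3 mean [416.4 269.  100. ] rect [455.3 281.6] [138.3  48.6] 18.6 circ 456.7 277.1 71.4
176.0918138218313 [527.33111938 283.45748876 175.12992835]
S yellow 587 med z 89.5 mean [646.1 231.6  97.9] rect [644.6 227.5] [40.1 49.7] 79.9 circ 643.7 221.3 27.3
143.63200275461367
T handle top 154 med z 181.5 mean [512.5 279.3 181.5] rect [512.7 279.5] [23.5 23.8] 89.9 circ 512.8 279.6 12.8
T collar 317 med z 115.5 mean [510.1 273.7 115.5] rect [511.5 277.1] [46.3 51.9] 72.8 circ 512.1 280.0 26.3
T stand top 2714 med z 109.4 mean [524.  225.  109.4] rect [524.8 226.8] [ 80.7 200.1] 11.1 circ 524.4 227.0 107.2
[[466. 317.]
 [504. 121.]
 [584. 136.]
 [545. 333.]]
T ball 408 med z 158.2 mean [533.3 170.9 157.3] rect [534.6 172.4] [41.  41.6] 0.6 circ 534.8 172.5 21.7
T green 581 med z 77.4 mean [406.7 263.8  99.9] rect [331.6 384.3] [238.3 362.7] 24.0 circ 337.9 385.1 212.2
166.9565049640545 [499.92584256 276.93341385 166.95650496]
T yellow 557 med z 77.2 mean [638.4 217.7  99.4] rect [640.2 219.8] [50.  54.4] 35.1 circ 642.5 221.3 27.8
144.7051985651011
{'S': (np.float64(351.98173515981733), np.float64(244.40182648401827)), 'T': (np.float64(136.46753246753246), np.float64(196.55844155844156))} (array([513.29074728, 280.34952498, 176.48211516]), np.float64(0.9960111863577276))
```

```bash
cat >> h.py <<'E'
def rotz(xdir):
    x=np.array([xdir[0],xdir[1],0.]);x/=np.linalg.norm(x);z=np.array([0,0,-1.]);return np.c_[x,np.cross(z,x),z]
E
python3 - <<'E'
from workcell import *
from h import *
s=read_state();q0=s["qpos"]
for sg in (1,-1):
    R=rotz((sg*.98,sg*.192));
    for p in [(514,280,270),(514,280,128),(493,-131,150)]:
        q=inverse_kinematics(p,R);print(sg,p,None if q is None else np.round(q,2))
R=rotz((.98,.192))
try:
    movep((514,280,290),R)
except PlanningError as e: print(e)
s=read_state();print(s["time"],s["eef_pos"],s["tool_rot"].round(3) if hasattr(s["tool_rot"],'round') else s["tool_rot"],s["ft_force"])
c=camera("wrist");cv2.imwrite("pics/w1.png",c["image"]);np.savez("pics/w1.npz",**c);print(c["fx"],c["cx"],c["cy"],c["cam_to_world"].round(3))
E
```

```text
1 (514, 280, 270) [-0.83  0.44  0.33  1.68 -0.16  1.05 -0.26]
1 (514, 280, 128) [-0.78  0.6   0.25  1.81 -0.21  0.76 -0.22]
1 (493, -131, 150) [-0.34  0.55  0.66  2.   -0.49  0.75  0.81]
-1 (514, 280, 270) [ 0.18  0.72 -1.27  1.62  0.7   1.34  2.14]
-1 (514, 280, 128) [-0.3   0.62 -0.43  1.78  0.34  0.82  2.44]
-1 (493, -131, 150) [-0.62  0.86  1.22  2.01 -0.98  1.03 -1.85]
1.8083 [513.27486449 281.40137416 289.72713784] [[ 0.981  0.195 -0.001]
 [ 0.195 -0.981  0.   ]
 [-0.001 -0.    -1.   ]] [-0.57195475 -0.27525301 -0.06400598]
297.3186396354542 258.8479778415315 192.0094209193513 [[ 9.81000e-01 -1.87000e-01 -5.80000e-02  4.99953e+02]
 [ 1.96000e-01  9.36000e-01  2.92000e-01  3.55528e+02]
 [-1.00000e-03 -2.97000e-01  9.55000e-01  4.32686e+02]
 [ 0.00000e+00  0.00000e+00  0.00000e+00  1.00000e+00]]
```

View pics/w1.png

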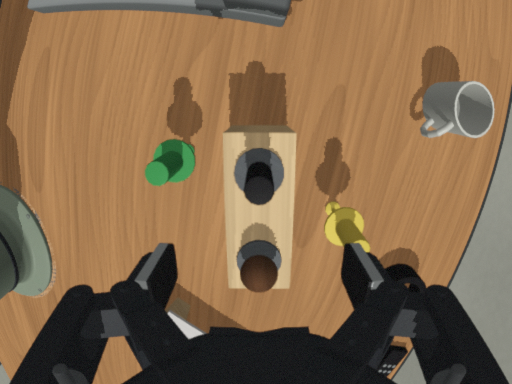

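Wrist view: deburrer handle at (259,180) on its collar (259,172), awl ball at (259,272), green (170,162), yellow (348,228). I take a second wrist position and measure the handle top in both.

Run:
```python
from workcell import *
from h import *
movel((550,210,300),max_speed=200)
c2=camera("wrist");cv2.imwrite("pics/w2.png",c2["image"]);np.savez("pics/w2.npz",**c2)
s=read_state();print(s["time"],s["eef_pos"])
c1=dict(np.load("pics/w1.npz"))
def fcloud(c):
    v,u=np.mgrid[:384,:512];x=u-c["cx"];y=v-c["cy"];r=np.hypot(x,y)+1e-9;th=r/c["fx"]
    k=np.tan(th)/r
    d=np.stack([x*k,-y*k,-np.ones_like(x)],-1)
    P=(d*c["range_z"][...,None])@c["cam_to_world"][:3,:3].T+c["cam_to_world"][:3,3];P[c["range_z"]<=0]=np.nan
    return P
px=[]
for n,c in (("w1",c1),("w2",c2)):
    P=fcloud(c);hsv=cv2.cvtColor(c["image"],cv2.COLOR_BGR2HSV);hh,ss,vv=[hsv[...,i].astype(int) for i in range(3)];b=c["image"].astype(int)
    near=(abs(P[...,0]-514)<40)&(abs(P[...,1]-280)<40)
    m=near&(P[...,2]>176)&(P[...,2]<190);ys,xs=np.nonzero(m);Q=P[m];(x,y),r=cv2.minEnclosingCircle(Q[:,:2].astype(np.float32))
    print(n,"top",m.sum(),Q.mean(0).round(1),np.median(Q[:,2]).round(1),"circ",x,y,r);px.append((xs.mean(),ys.mean()))
    m=near&(P[...,2]>112.5)&(P[...,2]<121)&(b[...,0]>=b[...,2]-5);Q=P[m];(x,y),r=cv2.minEnclosingCircle(Q[:,:2].astype(np.float32));print(" collar",m.sum(),np.median(Q[:,2]),x,y,r)
    m=(abs(P[...,0]-536)<35)&(abs(P[...,1]-172)<35)&(P[...,2]>135)&(P[...,2]<175);Q=P[m];(x,y),r=cv2.minEnclosingCircle(Q[:,:2].astype(np.float32));print(" awl",m.sum(),Q[:,2].max(),x,y,r)
o1,d1=fray(c1,px[0]);o2,d2=fray(c2,px[1])
t=np.linalg.lstsq(np.c_[d1,-d2],o2-o1,rcond=None)[0];print(px,o1+d1*t[0],o2+d2*t[1])
```

```text
2.4583 [549.6483631  210.84532132 299.81381908]
w1 top 753 [514.1 280.7 182.2] 182.4 circ 514.2636108398438 279.93133544921875 13.792570114135742
 collar 988 116.44875709474442 514.5247192382812 280.847412109375 26.806896209716797
 awl 1125 166.4566897023547 535.7132568359375 172.76748657226562 21.692974090576172
w2 top 768 [514.8 280.2 182.2] 182.2 circ 514.608642578125 279.7855529785156 14.115514755249023
 collar 1050 116.36235314132918 514.4913940429688 280.17120361328125 26.763076782226562
 awl 1240 166.61258033626194 536.0071411132812 173.00119018554688 21.333606719970703
[(np.float64(258.2416998671979), np.float64(189.92164674634793)), (np.float64(233.26692708333334), np.float64(102.26692708333333))] [514.28649799 279.96592879 179.60229511] [514.64394665 280.14380388 179.56943168]
```

View pics/w2.png

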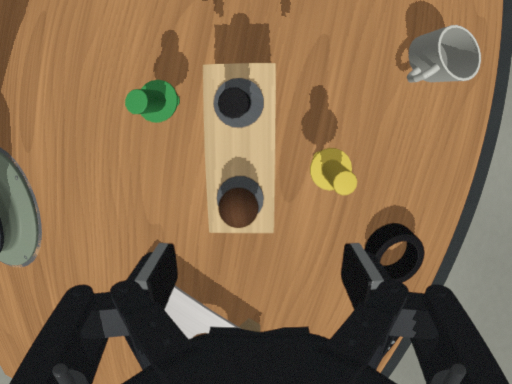

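All views agree on the deburrer axis at (514.4, 280.1), with its top at 182 and its collar at 116. Descending to grasp.

Run:
```python
from workcell import *
from h import *
R=rotz((.98,.192))
movel((514.4,280.1,260),R,max_speed=200)
r=movel((514.4,280.1,130),R,max_speed=80,guard=10)
wait(.3)
s=read_state();print(r,s["time"],s["eef_pos"],s["ft_force"])
if not r:
    p=np.array([514.4,280.1,130]);e=p-s["eef_pos"];print("err",e)
    clamp();wait(.3);s=read_state();print(s["time"],s["eef_pos"],s["ft_force"],s["torque"],s["finger_gap"])
c=camera("wrist");cv2.imwrite("pics/w3.png",c["image"])
```

```text
False 5.125 [514.41628964 280.1179708  130.09960145] [0.10448197 0.30364141 0.80739426]
err [-0.01628964 -0.0179708  -0.09960145]
5.9917 [514.43801565 280.1252027  130.15879436] [-1.52032397 -1.25776551  5.18336387] [-0.17915461  0.34134893  0.01948093] 26.588642491298355
```

View pics/w3.png

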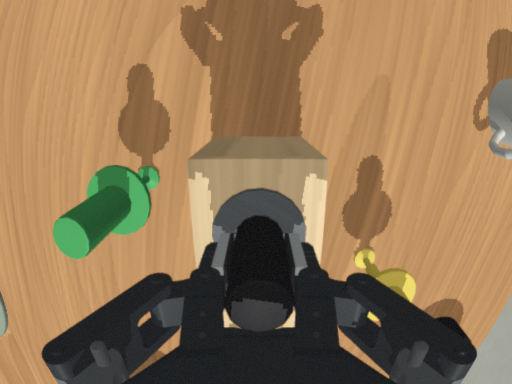

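The handle is gripped (gap 26.6 mm) with the collar in the hole. Lifting.

Run:
```python
from workcell import *
from h import *
R=rotz((.98,.192))
movel((514.4,280.1,290),R,max_speed=100)
wait(.2);s=read_state();print(s["time"],s["eef_pos"],s["ft_force"],s["torque"],s["finger_gap"])
for n in("scene","top","wrist"):
    c=camera(n);cv2.imwrite(f"pics/{n}4.png",c["image"]);np.savez(f"pics/{n}4.npz",**c)
a=cv2.imread("pics/scene4.png");cv2.imwrite("pics/s4.png",cv2.resize(a[100:340,220:480],None,fx=2.5,fy=2.5))
```

```text
7.9917 [514.33717031 280.0429622  289.7585374 ] [-0.6812976   0.23599403 -2.08136351] [-0.02938869  0.0099698  -0.03567413] 26.41929070286635
```

View pics/s4.png

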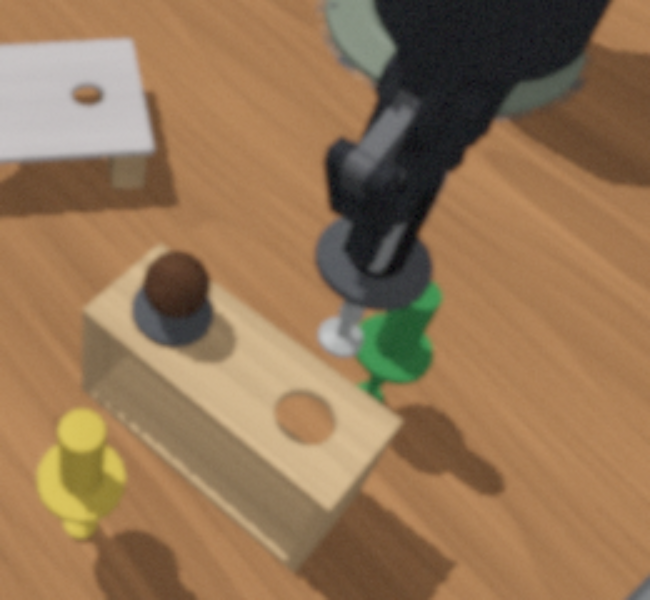

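View pics/wrist4.png

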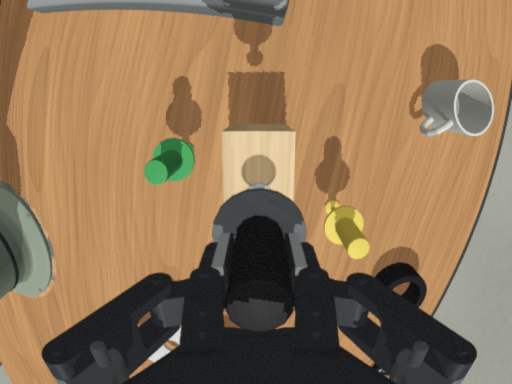

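Run:
```python
import numpy as np,cv2
from h import *
S=dict(np.load("pics/scene0.npz"));T=dict(np.load("pics/top0.npz"));S4=dict(np.load("pics/scene4.npz"))
hsv=cv2.cvtColor(S["image"],cv2.COLOR_BGR2HSV)
m=((hsv[...,1]<60)&(hsv[...,2]>140)).astype(np.uint8);k=np.zeros_like(m);k[105:190,160:295]=1;m*=k
cs,hi=cv2.findContours(m,cv2.RETR_CCOMP,cv2.CHAIN_APPROX_NONE)
th=[(351.98,192.99),(326.95,241.82)]
for c,h in zip(cs,hi[0]):
    if cv2.contourArea(c)>40 and h[3]>=0:
        W=np.array([plane(S,p[0],50)[:2] for p in c],np.float32);print("hole S",cv2.fitEllipse(W),cv2.fitEllipse(c)[0])
        e=cv2.fitEllipse(c)[0]
        for t in th: print("   tri",tri(S,e,T,t))
# blade underside centre in scene4 (bright disc), plane z
b=cv2.cvtColor(S4["image"],cv2.COLOR_BGR2HSV)
m=((b[...,1]<60)&(b[...,2]>120)).astype(np.uint8);k=np.zeros_like(m);k[226:246,344:370]=1;m*=k
ys,xs=np.nonzero(m);P=np.array([depthpt(S4,(x,y)) for x,y in zip(xs,ys)if S4["range_z"][y,x]>0]);print(len(P),P.mean(0),P.min(0),P.max(0))
```

```text
hole S ((420.29132080078125, -89.17732238769531), (27.639469146728516, 29.12088394165039), 81.88394927978516) (255.0489044189453, 137.8083953857422)
   tri (array([483.06892382, -88.16146863, 110.48287413]), np.float64(107.79062319080724))
   tri (array([419.11094574, -90.55255198,  48.16821951]), np.float64(0.3288878048788257))
hole S ((525.3875122070312, -148.7649688720703), (67.10337829589844, 70.73316955566406), 50.63401412963867) (202.1841278076172, 140.95973205566406)
   tri (array([ 524.03570142, -150.22236589,   47.11154938]), np.float64(1.6759124908105067))
   tri (array([ 472.29699077, -119.93086802,   46.06275108]), np.float64(121.31866800273592))
215 [511.15049682 278.18037537 198.00668806] [357.15153481 196.10343886  -1.76986735] [527.17426887 291.56976125 230.00542788]
```

Run:
```python
from workcell import *
from h import *
R=rotz((.98,.192));C=np.array([524.,-149.]);u=np.array([-.870,.494]);u/=np.linalg.norm(u)
st=C+35*u
movel((*st,290),R,max_speed=220)
movel((*st,152),R,max_speed=120)
wait(.4);s=read_state();f0=np.array(s["ft_force"]);print(s["time"],s["eef_pos"],f0)
r=movel((*st,134),R,max_speed=12,guard=1.6)
s=read_state();print(r,s["time"],s["eef_pos"],np.array(s["ft_force"])-f0)
wait(.2);s=read_state();print(r,s["time"],s["eef_pos"],np.array(s["ft_force"])-f0)
for n in("scene","top"):
    c=camera(n);cv2.imwrite(f"pics/{n}5.png",c["image"])
a=cv2.imread("pics/scene5.png");b=cv2.imread("pics/top5.png")
cv2.imwrite("pics/5.png",np.hstack([cv2.resize(a[60:220,140:320],(450,400)),cv2.resize(b[130:290,265:405],(350,400))]))
```

```text
11.8667 [ 493.62382329 -131.70890858  152.10974871] [-0.19819202 -0.16368712 -1.73988651]
True 12.8833 [ 493.46593138 -131.64425294  138.84151523] [1.18620051 0.40880154 3.19211805]
True 13.0833 [ 493.30483301 -131.64401039  138.8955972 ] [ 0.74884411 -0.08956282  2.52537321]
```

View pics/5.png

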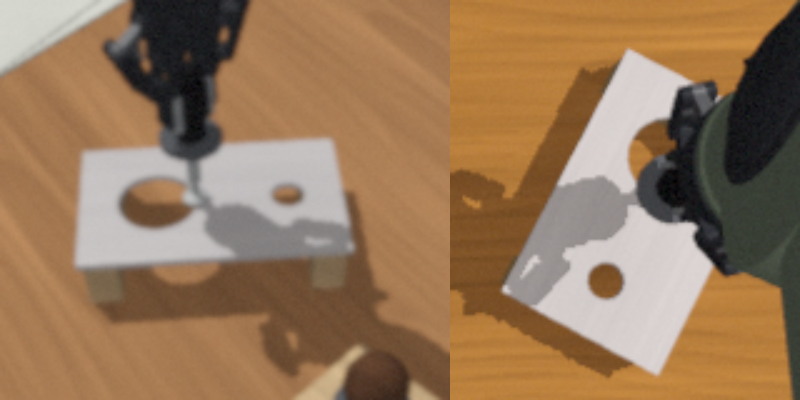

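The blade sits on the hole edge on the small-hole side, first contact at TCP z≈139.5 (expected 140). Now I press about 4.5 mm and go round clockwise.

```bash
cat > circ.py <<'E'
import sys
from workcell import *
from h import *
R=rotz((.98,.192));C=np.array([524.,-149.]);u=np.array([-.870,.494]);u/=np.linalg.norm(u);v=np.array([-u[1],u[0]])
f0=np.array([-.198,-.164,-1.74])
def go(a0,a1,step=15,z=135,dwell=.15):
    for a in np.arange(a0,a1-1e-6,-step) if a1<=a0 else []:
        t=np.radians(a);p=C+35*(np.cos(t)*u+np.sin(t)*v)
        movel((*p,z),R,max_speed=30)
        if a%45==0: wait(dwell+.2)
        s=read_state();f=np.array(s["ft_force"])-f0
        d=np.array(s["eef_pos"])[:2]-C
        print(a,round(s["time"],2),np.round(s["eef_pos"],1),f.round(2),"panel xy",round(d@u,1),round(d@v,1))
        if not .8<f[2]<12: print("FORCE!");break
go(float(sys.argv[1]),float(sys.argv[2]))
E
python3 circ.py 0 -45
python3 - <<'E'
from workcell import *
import cv2,numpy as np
a=camera("scene")["image"];cv2.imwrite("pics/6.png",cv2.resize(a[60:220,140:320],(675,600)))
E
```

```text
0.0 13.81 [ 493.5 -131.7  135. ] [-0.76  0.11  4.24] panel xy 35.1 0.1
-15.0 14.27 [ 499.6 -124.1  135.1] [0.93 0.78 4.48] panel xy 33.5 -9.6
-30.0 14.72 [ 506.7 -118.6  135. ] [1.57 0.54 4.04] panel xy 30.1 -17.9
-45.0 15.53 [ 514.9 -115.2  135.1] [2.3  0.4  3.51] panel xy 24.6 -24.9
```

View pics/6.png

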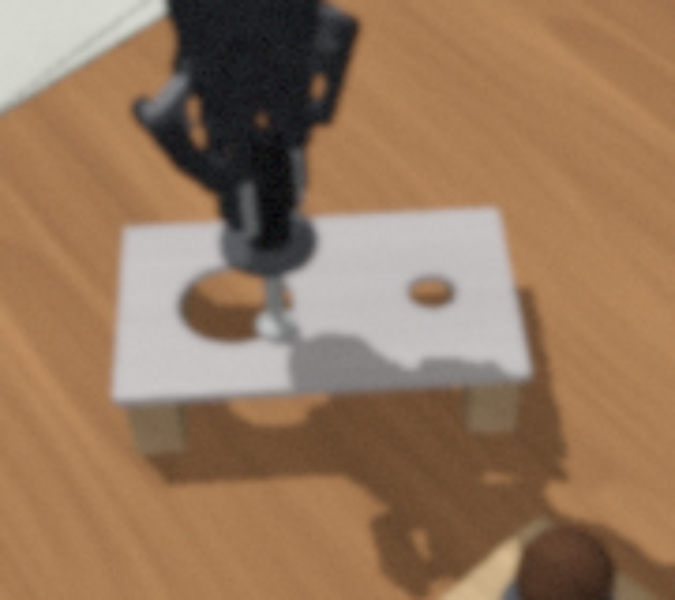

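The blade is on the edge at an eighth of a turn clockwise (about (272,325) in the crop), tool upright, force about 4 N. Continuing.

```bash
python3 circ.py -60 -180
python3 - <<'E'
from workcell import *
import cv2,numpy as np
a=camera("scene")["image"];cv2.imwrite("pics/7.png",cv2.resize(a[60:220,140:320],(675,600)))
E
```

```text
-60.0 16.04 [ 524.1 -114.   135. ] [0.59 0.36 4.19] panel xy 17.2 -30.5
-75.0 16.5 [ 533.3 -115.1  135.1] [1.79 0.66 3.66] panel xy 8.6 -34.0
-90.0 17.31 [ 541.5 -118.6  135.1] [2.36 0.49 3.87] panel xy -0.2 -35.1
-105.0 17.77 [ 548.7 -124.2  134.9] [-0.27  0.94  5.02] panel xy -9.3 -33.7
-120.0 18.23 [ 554.5 -131.5  135.1] [0.98 0.28 3.86] panel xy -17.9 -30.2
-135.0 19.03 [ 557.8 -139.8  135. ] [ 1.12 -1.64  4.51] panel xy -24.9 -24.7
-150.0 19.49 [ 558.9 -149.1  135. ] [-0.27 -0.91  4.54] panel xy -30.4 -17.2
-165.0 19.95 [ 557.7 -158.2  135. ] [-0.95 -0.71  3.85] panel xy -33.9 -8.6
-180.0 20.76 [ 554.3 -166.4  135. ] [-1.45 -2.22  4.41] panel xy -34.9 0.2
```

View pics/7.png

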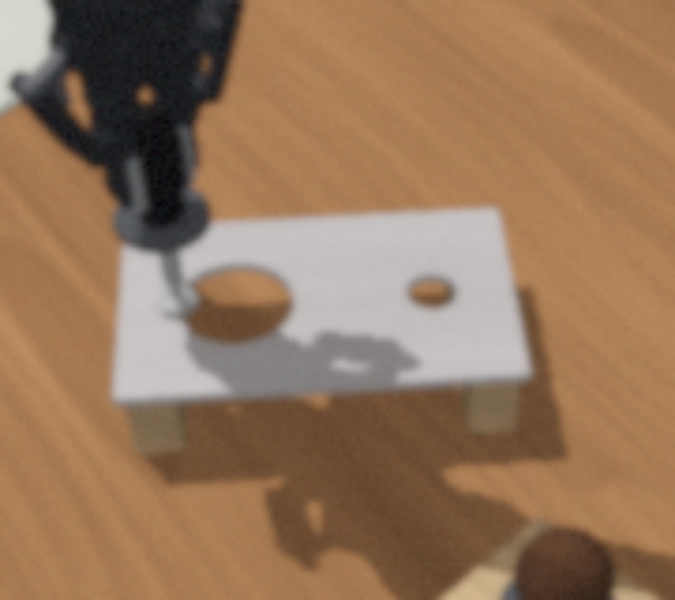

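Half a turn done: the blade is on the far edge at (180,302) in the crop.

```bash
python3 circ.py -195 -360
python3 - <<'E'
from workcell import *
import cv2,numpy as np
wait(.3)
a=camera("scene")["image"];cv2.imwrite("pics/8.png",cv2.resize(a[60:220,140:320],(675,600)))
E
```

```text
-195.0 21.27 [ 548.7 -173.8  135. ] [-0.81 -0.58  3.8 ] panel xy -33.8 9.4
-210.0 21.73 [ 541.3 -179.4  135. ] [-2.11 -1.22  4.29] panel xy -30.0 18.0
-225.0 22.53 [ 533.2 -182.8  134.9] [-1.55 -0.69  4.12] panel xy -24.7 24.8
-240.0 22.99 [ 523.9 -184.1  135. ] [-0.9  0.1  4.5] panel xy -17.2 30.5
-255.0 23.45 [ 514.7 -182.9  134.9] [-0.75 -0.9   4.95] panel xy -8.6 34.1
-270.0 24.26 [ 506.5 -179.4  134.9] [-2.72  0.77  5.6 ] panel xy 0.2 35.1
-285.0 24.72 [ 499.3 -173.8  135.1] [ 1.16 -0.57  5.49] panel xy 9.3 33.7
-300.0 25.18 [ 493.6 -166.5  135. ] [-0.45 -0.17  4.24] panel xy 17.8 30.2
-315.0 25.98 [ 490.2 -158.2  134.9] [0.02 0.38 4.  ] panel xy 24.9 24.7
-330.0 26.44 [ 489.1 -149.   135. ] [0.29 0.86 3.41] panel xy 30.4 17.2
-345.0 26.9 [ 490.3 -139.9  135. ] [1.12 0.67 4.69] panel xy 33.8 8.7
-360.0 27.71 [ 493.7 -131.6  135.1] [2.06 1.8  3.93] panel xy 34.9 -0.1
```

View pics/8.png

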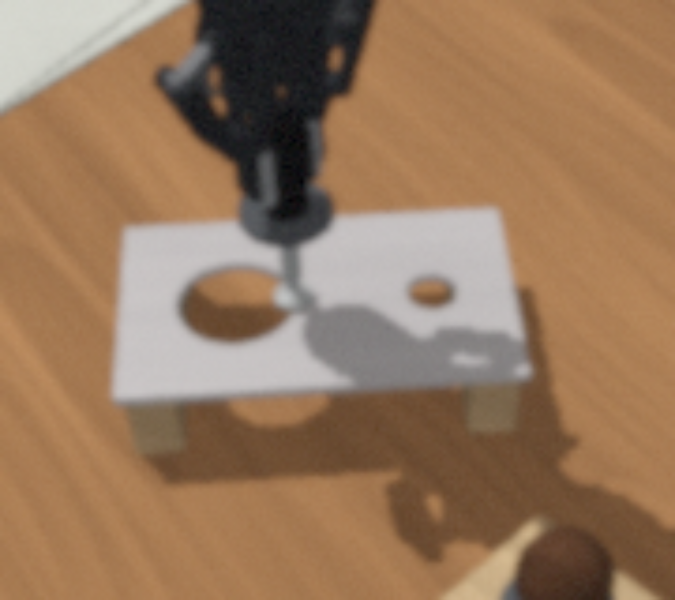

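The circuit is closed, with force between 3.4 and 5.6 N throughout. Now back over the stand, stopping at the pose of the picture after the grasp so I can compare how the tool sits.

Run:
```python
from workcell import *
from h import *
R=rotz((.98,.192))
s=read_state();p=s["eef_pos"]
movel((p[0],p[1],290),R,max_speed=120)
movel((514.4,280.1,290),R,max_speed=220)
wait(.3);s=read_state();print(s["time"],s["eef_pos"],s["ft_force"],s["finger_gap"])
for n in("scene","wrist"):
    c=camera(n);cv2.imwrite(f"pics/{n}9.png",c["image"])
    o=cv2.imread(f"pics/{n}4.png");d=cv2.absdiff(o,c["image"]).max(2);print(n,(d>60).sum())
    if n=="scene": L=np.hstack([o[150:260,320:420],c["image"][150:260,320:420]])
    else: L2=np.hstack([o[170:340,190:330],c["image"][170:340,190:330]])
cv2.imwrite("pics/9.png",np.vstack([cv2.resize(L,(540,297)),cv2.resize(L2,(540,303))]))
```

```text
31.825 [514.43750197 279.87810108 290.04864136] [-0.10825203  0.24996448 -1.3956115 ] 26.739702891367436
scene 0
wrist 36
```

View pics/9.png

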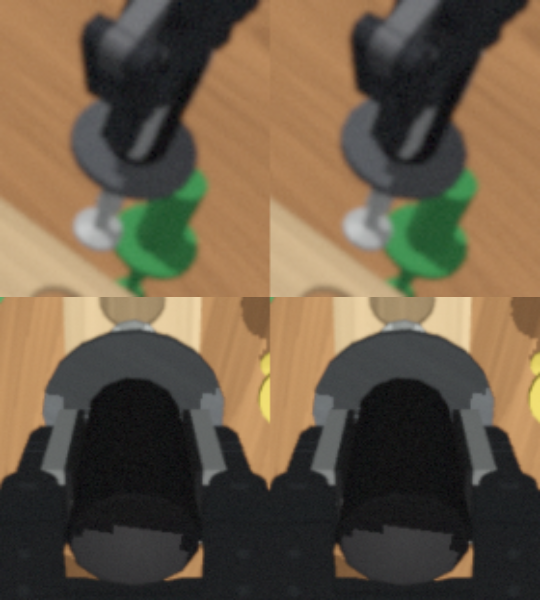

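The tool hasn't slipped in the hand: the images before and after are practically identical. Lowering it back into its hole.

Run:
```python
from workcell import *
from h import *
R=rotz((.98,.192))
r=movel((514.4,280.1,142),R,max_speed=80,guard=12)
s=read_state();print(r,s["time"],s["eef_pos"],s["ft_force"])
if not r:
    r=movel((514.4,280.1,128.5),R,max_speed=15,guard=4);wait(.2)
    s=read_state();print(r,s["time"],s["eef_pos"],s["ft_force"])
c=camera("scene");cv2.imwrite("pics/10.png",cv2.resize(c["image"][150:340,240:440],None,fx=3,fy=3))
```

```text
False 33.925 [514.57108997 280.18408835 142.3210386 ] [-0.01067345  0.25337807 -1.34435828]
True 34.8667 [514.28741624 280.02218346 130.10381834] [-1.46149845 -1.03054065  7.57275294]
```

View pics/10.png

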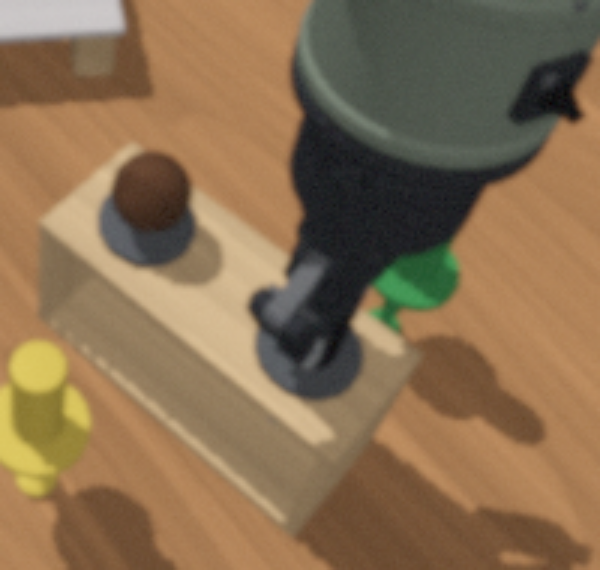

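The collar seated at TCP z 130.1, the same as at the grasp. Releasing and backing off upward.

Run:
```python
from workcell import *
from h import *
R=rotz((.98,.192))
open_gripper();wait(.2)
movel((514.4,280.1,290),R,max_speed=100)
wait(.4);s=read_state();print(s["time"],s["eef_pos"],s["ft_force"],s["finger_gap"])
for n in("scene","wrist"):
    c=camera(n);cv2.imwrite(f"pics/{n}11.png",c["image"])
    if n=="wrist":
        v,u=np.mgrid[:384,:512];x=u-c["cx"];y=v-c["cy"];r=np.hypot(x,y)+1e-9;k=np.tan(r/c["fx"])/r
        P=(np.stack([x*k,-y*k,-np.ones_like(x)],-1)*c["range_z"][...,None])@c["cam_to_world"][:3,:3].T+c["cam_to_world"][:3,3]
        P[c["range_z"]<=0]=np.nan
        near=(abs(P[...,0]-514)<40)&(abs(P[...,1]-280)<40);b=c["image"].astype(int)
        Q=P[near&(P[...,2]>176)&(P[...,2]<190)];print("top",np.median(Q[:,2]),cv2.minEnclosingCircle(Q[:,:2].astype(np.float32)))
        Q=P[near&(P[...,2]>112.5)&(P[...,2]<121)&(b[...,0]>=b[...,2]-5)];print("collar",np.median(Q[:,2]),cv2.minEnclosingCircle(Q[:,:2].astype(np.float32)))
        Q=P[(abs(P[...,0]-536)<35)&(abs(P[...,1]-172)<35)&(P[...,2]>135)&(P[...,2]<175)];print("awl",Q[:,2].max(),cv2.minEnclosingCircle(Q[:,:2].astype(np.float32)))
a=cv2.imread("pics/scene11.png");cv2.imwrite("pics/11.png",cv2.resize(a[150:340,240:440],None,fx=3,fy=3))
```

```text
37.875 [514.39615115 280.10439045 289.95672726] [-0.38643499  0.03598223  0.00141393] 85.38763965092575
top 182.39070501297658 ((515.1213989257812, 279.9593505859375), 13.839645385742188)
collar 116.4688997275961 ((515.3717651367188, 280.99664306640625), 26.863962173461914)
awl 166.8316421442713 ((535.8755493164062, 172.90455627441406), 21.693214416503906)
```

View pics/11.png

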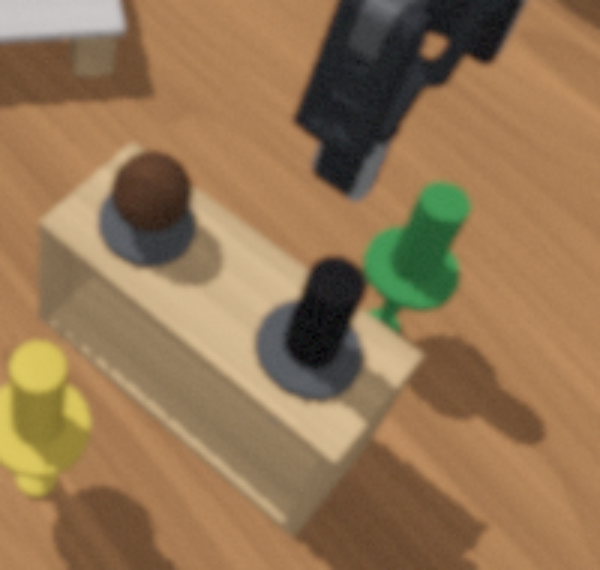

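The tool is upright in its own hole, within about 1 mm of its start, and the awl is unmoved. The gripper is clear.

```bash
python3 -c "
from workcell import *
finish_job();print(read_state()['time'])"
```

```text
the job is handed in; nothing more can be done
the job is handed in; nothing more can be done
```

I took the black straight-handled deburrer from the stand and ran its blade clockwise once round the large hole, starting and ending at the small-hole side. I then put it back upright in its own hole, let go and handed the job in at about 38 s; no verdict is reported.

- **Round the edge:** the commanded path stayed 35 mm from the hole's centre. The upward force I sampled along the way was 3.4–5.6 N, and the tool did not slip in the grip.
- **At the end:** the deburrer's collar is within about 1 mm of where it hung, at the same height. The awl is within 0.2 mm of its start, the gripper is clear, and the wrist force reads about zero.
- **Disagreements:** the scene and top views differed by 2–4 mm in x. The scene–top triangulations also came out low: the panel holes at 47–48 mm instead of 50, and the handle top at 176 mm where depth gave 182. The wrist views, the contact height and the collar seating settled the heights. No check failed.

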